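# Swap two reagent bottles in a barred rack

## Task

Two reagent bottles stand in each other's trays: the square one and the slim round one must change places. Lift the retaining bar off the rack and lay it lengthways along the middle of the black rubber mat, then swap the two bottles, using the empty tray as the spare place on the way, so that each ends upright and centred in the tray the other came from; leave the wide round bottle alone. Then put the bar back into its two brackets, centred as before with its tab up.

Things in the scene. Friction and masses are not known exactly. Their poses are not given: they have to be found in the camera images.
- rack: grey rack, fixed: base 90 (x) by 372 (y) by 8 mm; origin: centre of its underside, on the bench. Four trays in a row along its y, at -108, -36, 36, 108 mm (which is which varies). At y = -170 and 170 mm a post, 42 mm in x, 12 mm in y, bears a U bracket open to the top: slot 24 mm wide in x, floor 104 mm above the bench, cheeks up to 126 mm. Same if turned by 180 degrees.
- bar: retaining bar, loose, 0.2 kg: aluminium strip 16 (x) by 376 (y) by 6 mm with an upright black tab at its middle, 12 mm in x, 60 mm in y, from 6 to 40 mm above the strip's underside. Origin: centre of the strip's underside, z up. At the start it lies in both brackets along the rack's y, its origin 104 mm above the bench, 3 mm above the caps.
- mat: black rubber mat lying on the bench on the robot's side of the rack, fixed, 90 mm (its x) by 400 mm (its y, its long way) by 4 mm; origin at the centre of its underside.
- bottle_square: square bottle, 44 mm by 44 mm in plan (faces along its x and y, nearly square to its tray), 90 mm tall in all; body straight-sided from 0 to 66 mm, then a sloping shoulder, then a blue screw cap of 26 mm diameter from 72 to 90 mm, as on all the bottles; loose, white plastic. Origin: centre of its underside, z up along the bottle. About 0.12 kg.
- bottle_slim: slim round bottle, 34 mm diameter, 90 mm tall in all; body straight-sided from 0 to 66 mm, then a sloping shoulder, then a blue screw cap of 26 mm diameter from 72 to 90 mm, as on all the bottles; loose, white plastic. Origin: centre of its underside, z up along the bottle. About 0.07 kg.
- bottle_wide: wide round bottle, 54 mm diameter, to be left alone, 90 mm tall in all; body straight-sided from 0 to 66 mm, then a sloping shoulder, then a blue screw cap of 26 mm diameter from 72 to 90 mm, as on all the bottles; loose, white plastic. Origin: centre of its underside, z up along the bottle. About 0.17 kg.
- tray_square: shallow square tray on the rack, fixed and square to it, 66 mm outside, 60 mm inside the rim, floor 3 mm thick, rim top 8 mm above its underside. Origin: centre of its underside, 8 mm above the bench; a bottle standing in it has its origin 3 mm higher. The four trays look alike; this is the one in which the square bottle starts.
- tray_slim: shallow square tray on the rack, fixed and square to it, 66 mm outside, 60 mm inside the rim, floor 3 mm thick, rim top 8 mm above its underside. Origin: centre of its underside, 8 mm above the bench; a bottle standing in it has its origin 3 mm higher. The four trays look alike; this is the one in which the slim bottle starts.
- tray_free: shallow square tray on the rack, fixed and square to it, 66 mm outside, 60 mm inside the rim, floor 3 mm thick, rim top 8 mm above its underside. Origin: centre of its underside, 8 mm above the bench; a bottle standing in it has its origin 3 mm higher. The four trays look alike; this is the one that is empty at the start.
Mind the look-alikes: they are no part of the job. What is shaped like the bottle_square but green or turquoise is not meant. What is shaped like the bottle_slim but purple is not meant.

How it is judged:
On the way, in this order (a step that is already met when the one before it is completed fails the run):
1. the retaining bar lies lengthways on the rubber mat, tab up, released (x of bar in the frame of mat between -0.04 and 0.04 m and y of bar in the frame of mat between -0.05 and 0.05 m and z of bar in the frame of mat between 0 and 0.01 m and angle between the y axis of bar and the y axis of mat, either way round below 0.25 rad and linear speed of bar below 0.03 m/s and contact force between the fingers and bar below 0.2 N and angle between bar's own z axis and vertical below 0.1 rad), for 0.2 s.
2. the square or the slim bottle stands in the tray that was empty, released (((horizontal distance between bottle_square and tray_free below 0.014 m and z of bottle_square in the frame of tray_free below 0.007 m and angle between bottle_square's own z axis and vertical below 0.1 rad and linear speed of bottle_square below 0.03 m/s and contact force between the fingers and bottle_square below 0.2 N) or (horizontal distance between bottle_slim and tray_free below 0.014 m and z of bottle_slim in the frame of tray_free below 0.007 m and angle between bottle_slim's own z axis and vertical below 0.1 rad and linear speed of bottle_slim below 0.03 m/s and contact force between the fingers and bottle_slim below 0.2 N))), for 0.2 s.
3. the square and the slim bottle stand upright in each other's first trays, released (horizontal distance between bottle_square and tray_slim below 0.014 m and z of bottle_square in the frame of tray_slim below 0.007 m and angle between each of bottle_square, bottle_slim's own z axis and vertical below 0.1 rad and linear speed of each of bottle_square, bottle_slim below 0.03 m/s and contact force between the fingers and bottle_square below 0.2 N and horizontal distance between bottle_slim and tray_square below 0.014 m and z of bottle_slim in the frame of tray_square below 0.007 m and contact force between the fingers and bottle_slim below 0.2 N), for 0.2 s.
At the end, for the whole second after the job is handed in: Square and slim bottle stand in each other's first trays, within 14 mm of centre, on the floor, upright to 0.1 rad; the wide one within 12 mm of its start; the bar is down in both brackets, tab up, within 8 mm across and 15 mm along of centred; all released, at rest (all of step 3 and distance of bottle_wide from where it was at the start of the episode below 0.012 m and angle between each of bottle_wide, bar's own z axis and vertical below 0.1 rad and linear speed of each of bottle_wide, bar below 0.03 m/s and x of bar in the frame of rack between -0.008 and 0.008 m and y of bar in the frame of rack between -0.015 and 0.015 m and z of bar in the frame of rack between 0.1 and 0.108 m and angle between the y axis of bar and the y axis of rack, either way round below 0.06 rad and contact force between the fingers and bar below 0.2 N); the robot touches nothing.
It fails at once if the wide bottle is shifted by more than 12 mm (distance of bottle_wide from where it was at the start of the episode above 0.012 m).
It fails at once if a bottle is tipped by more than 0.6 rad (angle between any of bottle_square, bottle_slim, bottle_wide's own z axis and vertical above 0.6 rad).
It also fails if it takes over 112 s, if anything falls off the work surface, if the arm or the gripper's body presses on something with over 40 N, if the wrist force passes 120 N, or if a joint passes its speed limit or range.

## Robot

A 6-joint arm with a two-finger parallel gripper is mounted at the origin on the work surface. World frame = base frame: x ahead of the robot, y to its left, z up, the work surface at z = 0. Lengths are in m, angles in rad, forces in N, time in s.
With the tool pointing down it reaches from about 0.375 to 0.825 m from the base axis. Payload 5.5 kg.
Tool frame: the origin (TCP) lies between the finger pads; the fingertips stand 25 mm ahead of it and the grasp point (between the pads) lies 6 mm ahead of it; z points along the fingers, y is the line along which they close (so a half turn about z gives the same grasp; the last joint's range is limited). The gripper opens to 85 mm and grips with 20 to 120 N. Pads are 22 mm wide; open, the fingers measure 114 mm over their backs; the gripper's body (76 mm by 85 mm) begins 54 mm behind the grasp point. The pads swing forward as they close: fully open they stand 13 mm farther back than shut.
Start: joints at [1.119, 0.314, -0.047, 1.21, 0, 1.571], TCP at [0.262, 0.54, 0.231] pointing down, gripper open.
Joint ranges: [-2.67, 2.67], [-0.69, 1.73], [-1.03, 1.25], [-2.08, 2.16], [-1.42, 1.45], [-3.14, 3.14]. Speed limits (rad/s): [2.39, 2.39, 3.01, 3.14, 3.14, 3.14].

## Interface

Orientations are given as a rotation vector (axis times angle).
In Python, from station import sense, capture, camera_info, manip gives the robot as it stands. The module is installed in compiled form; this text tells all that it offers.
- The arm moves only by the shell command python3 -m crank 'ROWS' [FORCE]. ROWS is a JSON object whose one key "deltas" holds a list of rows, each a list of 7 numbers: the turn, a rotation vector about the tool's x, y, z in degrees, then the shift along the tool's x, y, z in cm, then the finger opening in cm, from 0 to 8.54. A call has 1 to 10 rows; each row is the pose to reach, as a shift and turn from the pose commanded when the call began, along the tool's axes at that moment; what a row does not reach only later rows make up. A row lasts 1/10 s, in which the tool goes at most 50 mm and 8.59 degrees, less where a joint would pass 70% of its speed; a pose out of reach is approached as far as the arm can. A call with a gripper value outside its range is refused whole. The fingers move at their own pace and stop on an object; FORCE is the grip in N (left out, the last holds). Time passes only in rows, so rows that repeat a pose let the fingers close. It gives the time, the measured TCP pose, the force, the opening and the grip force at its end, in the units of the state.
- sense(): the state, without advancing time (a new reading comes with each control period).
- capture(name): name is "scene" or "top"; returns (picture, depth): 420x560x3 uint8, red, green, blue; 420x560 float32, m along the optical axis (not along the pixel's ray), 0 where there is no reading.
- camera_info(name): a dict with "fx", "fy", "cx", "cy" (pixels), "rvec" (rotation vector, rad) and "tvec" (3), from world to camera coordinates, as OpenCV has them. Camera axes: x right, y down, z forward; pixel columns grow to the right and rows downward; lengths in m; the calibration is good to about 2 mm. A picture is of the moment at which its call begins. camera_info takes no time and is no camera call.
- manip.job_done(): hands the job in; it is judged then, once.
The state is a dict: "time_s": time; "q": joint angles; "qd": joint speeds; "effort": joint torques, N m; "tool_pos": TCP position; "orientation": TCP orientation; "ft_force": force on the tool from outside, world axes, zero at the start; "moment": the same for the moment, N m; "opening": finger opening in m; "grasp_force": force on a finger pad.
Only numpy, scipy, OpenCV 4.12 (cv2) and the standard library are available. Lean on these libraries where they do the work, as an engineer would, in place of code of your own. Each camera call takes 0.05 s, during which the arm holds its last target. There are 200 camera calls.

## Working session

There is one attempt and no reset: what is moved stays moved. The work goes in short steps, Python scripts to look and compute and a shell command to move; the robot and the scene stay as the last step left them, time stands still between calls to the robot, and variables do not carry over. Pictures are saved under pics/ and viewed, at most 14 in all, crops included, and the job is handed in when it is done.

```bash
mkdir -p pics; cat > h.py <<'E'
import numpy as np, cv2
from scipy.spatial.transform import Rotation as R
from station import sense, capture, camera_info, manip
def cloud(name):
    im,d=capture(name); c=camera_info(name)
    v,u=np.mgrid[:420,:560]
    p=np.stack([(u-c['cx'])/c['fx']*d,(v-c['cy'])/c['fy']*d,d],-1)
    M=R.from_rotvec(np.ravel(c['rvec'])).as_matrix()
    return im,d,(p-np.ravel(c['tvec']))@M
def save(im,n): cv2.imwrite('pics/'+n,im[:,:,::-1])
E
python3 - <<'E'
from h import *
s=sense();print({k:np.round(v,3) for k,v in s.items()})
for n in ('scene','top'):
    im,d,w=cloud(n); save(im,n+'0.png'); c=camera_info(n);M=R.from_rotvec(np.ravel(c['rvec'])).as_matrix();print(n,c['fx'],-M.T@np.ravel(c['tvec']),M[2])
E
```

```text
{'time_s': np.float64(0.0), 'q': array([ 1.119,  0.314, -0.048,  1.21 ,  0.   ,  1.571]), 'qd': array([ 0.   ,  0.001,  0.   , -0.   , -0.001,  0.002]), 'effort': array([ 1.0000e-03, -5.3960e+01,  3.3974e+01,  1.9000e-02, -0.0000e+00,
        0.0000e+00]), 'tool_pos': array([0.262, 0.539, 0.23 ]), 'orientation': array([-7.040e-01, -3.061e+00,  3.000e-03]), 'ft_force': array([-0.654,  0.347, -0.324]), 'moment': array([-0.043,  0.008, -0.033]), 'grasp_force': np.float64(0.0), 'opening': np.float64(0.085)}
scene 417.84139667459226 [ 1.13866881 -0.25271771  0.49269973] [-0.76747294  0.3605993  -0.5300504 ]
top 499.5472251355611 [0.39591616 0.03432891 1.00951198] [ 0.22317626 -0.00271094 -0.97477434]
```

```bash
ls; ls pics
```

```text
h.py
pics
scene0.png
top0.png
```

View pics/scene0.png

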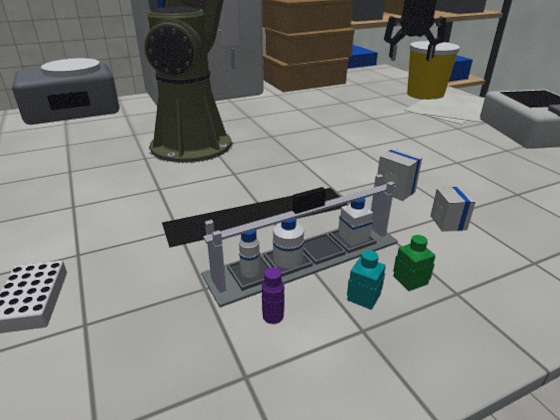

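View pics/top0.png

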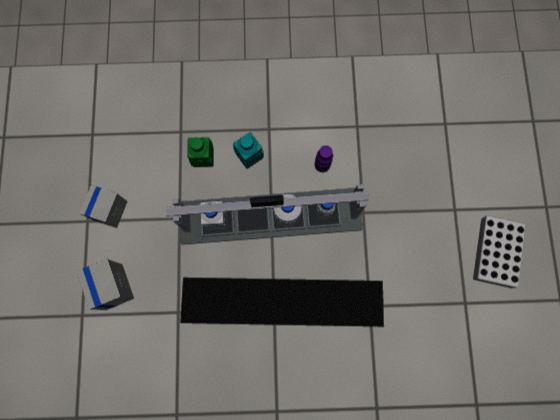

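Scene view: the white slim bottle is at (249,253), the wide one at (288,240), the empty tray at (322,250) and the square one at (355,225). The bar's tab is at (310,200). The look-alikes are purple (273,297), turquoise (367,280) and green (414,263), all in front of the rack and not wanted. In the top view the white ones are square (211,214), wide (288,208) and slim (327,208), the empty tray is at (252,218), the bar tab is at (267,201), and the mat is centred at about (282,302).

```bash
cat > m.py <<'E'
from h import *
def rect(p):
    r=cv2.minAreaRect((p[:,:2]*1000).astype(np.float32)); b=cv2.boxPoints(r)/1000
    e1,e2=b[1]-b[0],b[2]-b[1]; e=e1 if np.hypot(*e1)>np.hypot(*e2) else e2
    a=np.degrees(np.arctan2(e[1],e[0]))%180
    return np.round([r[0][0],r[0][1],max(r[1]),min(r[1]),a],1)
def region(w,im,z0,z1,x0,x1,y0,y1):
    return (w[...,2]>z0)&(w[...,2]<z1)&(w[...,0]>x0)&(w[...,0]<x1)&(w[...,1]>y0)&(w[...,1]<y1)
E
python3 - <<'E'
from m import *
V={n:cloud(n) for n in('scene','top')}
for n,(im,d,w) in V.items():
    if n=='scene':save(cv2.resize(im[150:320,180:440],(780,510),interpolation=cv2.INTER_CUBIC),'crop1.png')
    hsv=cv2.cvtColor(im,cv2.COLOR_RGB2HSV).astype(int); dark=(hsv[...,2]<45); blue=(hsv[...,0]>100)&(hsv[...,0]<125)&(hsv[...,1]>150)
    m=region(w,im,-.004,.012,.25,.48,-.3,.4)&dark; m=cv2.erode(m.astype(np.uint8),np.ones((3,3)))>0
    print(n,'mat',rect(w[m]),np.median(w[m][:,2]),m.sum())
    big=(.38,.65,-.25,.35)
    m=region(w,im,.13,.16,*big); print('tab',rect(w[m]),np.percentile(w[m][:,2],[50,95]),m.sum())
    m=region(w,im,.104,.118,*big)&~dark&~blue; print('strip',rect(w[m]),np.median(w[m][:,2]),m.sum())
    p=w[m];print(' mean',p.mean(0), 'y',p[:,1].min(),p[:,1].max())
    m=region(w,im,.119,.132,*big)&~dark
    for sgn in (1,-1):
        p=w[m];c=p[:,1].mean() if len(p) else 0; q=p[(p[:,1]-c)*sgn>0.05]
        if len(q): print(' cheeks',q.mean(0),q.min(0),q.max(0),len(q))
    m=region(w,im,.084,.1,*big)&blue
    k,l,st,ce=cv2.connectedComponentsWithStats(m.astype(np.uint8))
    for i in range(1,k):
        if st[i,4]>8: q=w[l==i];print(' cap',q.mean(0),q.min(0)[:2],q.max(0)[:2],np.percentile(q[:,2],90),st[i,4])
    m=region(w,im,.004,.014,*big); print('base',rect(w[m]),np.percentile(w[m][:,2],[5,50,95]))
E
```

```text
scene mat [431.1  30.7 391.2  82.2  88. ] 0.003722940234152231 1959
tab [609.3  54.5  61.4  14.1  91.7] [0.14013752 0.14426373] 339
strip [608.1  54.2 375.5  44.   93. ] 0.10948848754909316 1519
 mean [0.61194693 0.03414905 0.10931245] y -0.13334644595040177 0.24210795461388304
 cheeks [0.60143973 0.21968517 0.12332643] [0.57871631 0.21295563 0.11903374] [0.62015057 0.22891706 0.12679191] 72
 cheeks [ 0.61673901 -0.11858813  0.12393103] [ 0.59317318 -0.12520186  0.1190107 ] [ 0.63616113 -0.11079369  0.12743293] 110
 cap [0.60939292 0.15536327 0.09312868] [0.59651644 0.1482262 ] [0.61556029 0.165695  ] 0.0986597683059382 79
 cap [0.61610964 0.01144748 0.09341412] [0.60668273 0.00386241] [0.62110995 0.02418481] 0.09866271161784275 84
 cap [ 0.62039285 -0.06189778  0.09341799] [ 0.61134539 -0.07122828] [ 0.62404251 -0.05067577] 0.09926374671921885 97
base [515.   90.3 519.2 270.   90. ] [0.00416952 0.0082333  0.01262561]
top mat [430.5  34.8 394.9  83.7  87.3] 0.0028492384571234407 8183
tab [607.2  56.5  59.7  12.9  92.5] [0.14203457 0.14490879] 263
strip [604.6  56.4 375.8  40.6  92.8] 0.1086885978664428 1589
 mean [0.60644682 0.05805462 0.10873072] y -0.1313033692597341 0.24415150737402308
 cheeks [0.59791833 0.22242601 0.12491394] [0.57625434 0.21624845 0.11900671] [0.61819353 0.22942466 0.12965308] 70
 cheeks [ 0.61306811 -0.11572013  0.12427302] [ 0.59227537 -0.12217256  0.1190459 ] [ 0.63527203 -0.10929432  0.12846102] 72
 cap [ 0.60093093 -0.05560322  0.09611167] [ 0.59648788 -0.06513191] [ 0.60598788 -0.04497129] 0.09952050493322322 45
 cap [0.5969948  0.01821214 0.09737201] [0.59338623 0.00836737] [0.6017846  0.02895708] 0.09981357105511802 32
 cap [0.59080585 0.16208679 0.09635547] [0.58797007 0.15340335] [0.59500434 0.17126643] 0.09920595411331197 24
base [515.   54.5 590.7 269.8  90. ] [0.00416004 0.0064385  0.01200528]
```

View pics/crop1.png

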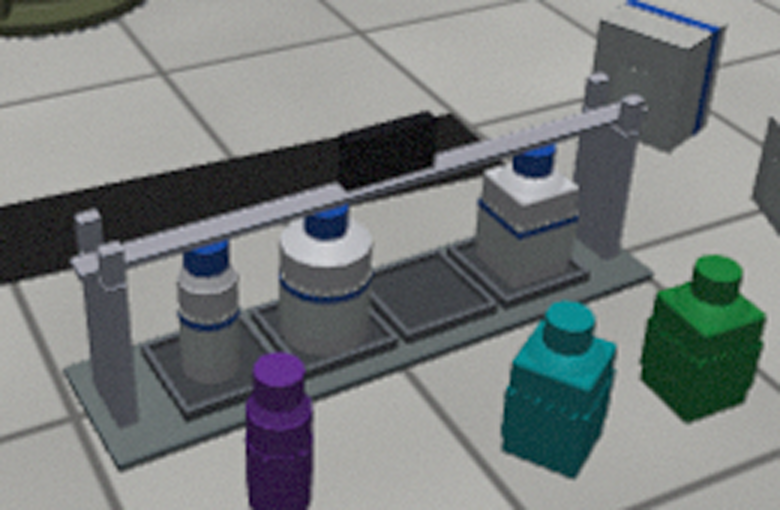

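The crop confirms the choice: the white slim, wide and square bottles stand on the rack from left to right with the empty tray before the square one, while the coloured copies stand on the bench. The two views give a rack and bar centre of about (0.607, 0.055), with the tab top near 0.144 m and the strip near 0.109 m. Next I'll write a helper that gives distances in tool axes.

```bash
cat > go.py <<'E'
# usage: go.py x y z yawdeg(direction of tool y) -> turn(deg) and shift(cm) in tool axes
import sys; from h import *
x,y,z,a=map(float,sys.argv[1:]); s=sense()
Rt=R.from_rotvec(s['orientation']); a=np.radians(a)
yt=np.array([np.cos(a),np.sin(a),0]); zt=np.array([0,0,-1.]); T=R.from_matrix(np.c_[np.cross(yt,zt),yt,zt])
print('turn',np.round((Rt.inv()*T).as_rotvec(degrees=True),2),'shift cm',np.round(Rt.inv().apply(np.array([x,y,z])-s['tool_pos'])*100,2))
E
python3 go.py .6073 .055 .23 2.6
python3 - <<'E'
from m import *
for n in('scene','top'):
    im,d,w=cloud(n); hsv=cv2.cvtColor(im,cv2.COLOR_RGB2HSV).astype(int)
    m=region(w,im,.03,.1,.4,.85,-.3,.35)&(hsv[...,1]>120)&((hsv[...,0]<100)|(hsv[...,0]>128))
    k,l,st,ce=cv2.connectedComponentsWithStats(m.astype(np.uint8))
    for i in range(1,k):
        if st[i,4]>60: print(n,ce[i].round(),w[l==i].min(0).round(3),w[l==i].max(0).round(3))
E
```

```text
turn [-6.000e-02  3.000e-02  6.151e+01] shift cm [-52.24 -28.5    0.07]
scene [415. 258.] [0.715 0.166 0.03 ] [0.762 0.21  0.091]
scene [367. 274.] [0.71  0.061 0.03 ] [0.769 0.119 0.091]
scene [272. 290.] [ 0.701 -0.079  0.03 ] [ 0.731 -0.046  0.092]
top [248. 148.] [0.707 0.066 0.03 ] [0.763 0.124 0.093]
top [199. 150.] [0.713 0.17  0.03 ] [0.756 0.213 0.094]
top [324. 157.] [ 0.695 -0.074  0.031] [ 0.722 -0.043  0.093]
```

```bash
python3 -m crank '{"deltas":[[0,0,6,-4,-2.2,0,8.5],[0,0,12,-8,-4.4,0,8.5],[0,0,18,-12,-6.5,0,8.5],[0,0,24,-16,-8.7,0,8.5],[0,0,30,-20,-10.9,0,8.5],[0,0,36,-24,-13.1,0,8.5],[0,0,42,-28,-15.3,0,8.5],[0,0,48,-32,-17.5,0,8.5],[0,0,54,-36,-19.6,0,8.5],[0,0,60,-40,-21.8,0,8.5]]}' 40; python3 go.py .6073 .055 .23 2.6
```

```text
time_s: 1.3
tool_pos: [0.5275, 0.1674, 0.2311]
orientation: [2.145, 2.295, 0.001]
ft_force: [0.5, 0.5, -0.4]
opening: 0.085
grasp_force: 0.0
turn [ 0.02 -0.01  1.27] shift cm [-11.75   7.2    0.11]
```

```bash
python3 -m crank '{"deltas":[[0,0,0.5,-3,1.8,0,6],[0,0,1.2,-6,3.6,0,6],[0,0,1.2,-9,5.4,0,6],[0,0,1.2,-11.7,7.1,0,6],[0,0,1.2,-11.7,7.1,0,6],[0,0,1.2,-11.7,7.1,0,6]]}'; python3 go.py .6073 .055 .16 2.6; python3 - <<'E'
from m import *
for n in('scene','top'):
    im,d,w=cloud(n)
    save(im,n+'1.png')
    m=region(w,im,.195,.25,.5,.72,-.05,.15)
    hs=[w[m&(abs(w[...,2]-z)<.006)] for z in(.21,.225)]
    for p in hs: print(n,len(p),p.min(0).round(4),p.max(0).round(4))
a=cv2.imread('pics/scene1.png')[60:320,180:440];b=cv2.imread('pics/top1.png')[130:260,150:410]
cv2.imwrite('pics/c1.png',np.hstack([cv2.resize(a,(400,400)),cv2.resize(b,(400,200)).repeat(2,0)]))
E
```

```text
time_s: 1.9
tool_pos: [0.6058, 0.057, 0.2305]
orientation: [-2.165, -2.275, 0.0]
ft_force: [-0.0, 0.6, 0.5]
opening: 0.0596
grasp_force: 0.0
turn [-0.04 -0.02  0.23] shift cm [-0.21  0.14  7.05]Traceback (most recent call last):
  File "<stdin>", line 7, in <module>
    return umr_minimum(a, axis, None, out, keepdims, initial, where)
ValueError: zero-size array to reduction operation minimum which has no identity
```

```bash
python3 - <<'E'
from m import *
im,d,w=cloud('top'); im2,d2,w2=cloud('scene')
for ww in(w2,w):
  for z in (.205,.215,.225,.24,.26):
    m=region(ww,im,z-.005,z+.005,.45,.75,-.1,.2); p=ww[m]
    print(z,len(p),*( (p.min(0).round(3),p.max(0).round(3)) if len(p) else ()))
a=im2[60:320,180:440];b=im[120:250,150:410]
save(np.hstack([cv2.resize(a,(400,400)),cv2.resize(b,(400,400))]),'c1.png')
E
```

```text
0.205 0
0.215 0
0.225 0
0.24 117 [0.569 0.045 0.235] [0.648 0.07  0.245]
0.26 182 [0.57  0.044 0.255] [0.651 0.068 0.265]
0.205 0
0.215 0
0.225 0
0.24 0
0.26 0
```

View pics/c1.png

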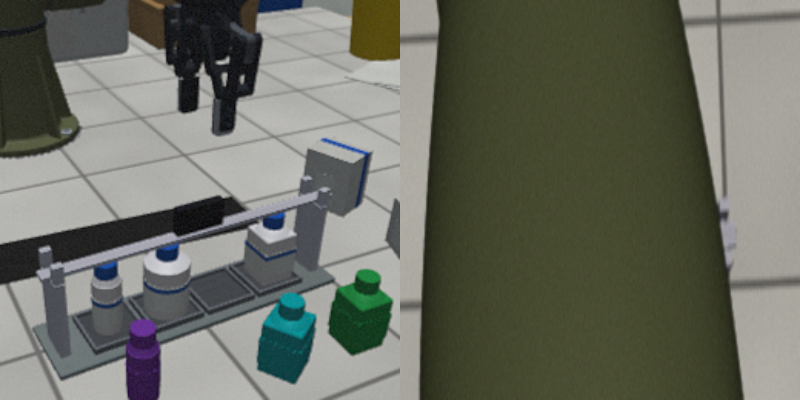

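Left (scene): the gripper hangs over the tab at (198,215), fingertips about (188,108) and (222,130). On the right, the top view is blocked by the forearm. Now I'll check the fingertip height against the reported TCP.

```bash
python3 - <<'E'
from m import *
im,d,w=cloud('scene'); c=camera_info('scene'); s=sense(); print(s['tool_pos'])
for v in range(120,150,3): print(v,[ (u,tuple(w[v,u].round(3))) if d[v,u]>0 else (u,0) for u in (300,304,320,325,330)])
T=R.from_rotvec(s['orientation'])
for dy in(-.03,.03):
  for dz in (0,.012,.025):
    p=s['tool_pos']+T.apply([0,dy,dz]); print(dy,dz,p.round(3),cv2.projectPoints(p[None],np.ravel(c['rvec']),np.ravel(c['tvec']),np.array([[c['fx'],0,c['cx']],[0,c['fy'],c['cy']],[0,0,1]]),None)[0].ravel().round(1))
E
```

```text
[0.6052676  0.05840178 0.23099558]
120 [(300, (np.float64(0.576), np.float64(0.05), np.float64(0.259))), (304, (np.float64(0.574), np.float64(0.058), np.float64(0.258))), (320, (np.float64(0.643), np.float64(0.046), np.float64(0.282))), (325, (np.float64(0.65), np.float64(0.051), np.float64(0.284))), (330, (np.float64(0.666), np.float64(0.048), np.float64(0.29)))]
123 [(300, (np.float64(0.574), np.float64(0.051), np.float64(0.254))), (304, (np.float64(0.576), np.float64(0.057), np.float64(0.253))), (320, (np.float64(0.642), np.float64(0.047), np.float64(0.277))), (325, (np.float64(0.649), np.float64(0.051), np.float64(0.279))), (330, (np.float64(0.665), np.float64(0.049), np.float64(0.285)))]
126 [(300, (np.float64(0.576), np.float64(0.05), np.float64(0.249))), (304, (np.float64(0.574), np.float64(0.059), np.float64(0.247))), (320, (np.float64(0.64), np.float64(0.049), np.float64(0.272))), (325, (np.float64(0.648), np.float64(0.052), np.float64(0.274))), (330, (np.float64(0.651), np.float64(0.059), np.float64(0.274)))]
129 [(300, (np.float64(0.577), np.float64(0.05), np.float64(0.245
[... 1843 characters left out ...]
t64(0.053), np.float64(0.246))), (330, (np.float64(0.646), np.float64(0.064), np.float64(0.243)))]
147 [(300, (np.float64(0.147), np.float64(0.283), np.float64(-0.001))), (304, (np.float64(0.151), np.float64(0.294), np.float64(-0.001))), (320, (np.float64(0.642), np.float64(0.05), np.float64(0.239))), (325, (np.float64(0.642), np.float64(0.058), np.float64(0.238))), (330, (np.float64(0.181), np.float64(0.364), np.float64(-0.002)))]
-0.03 0 [0.575 0.057 0.231] [303.2 135.9]
-0.03 0.012 [0.575 0.057 0.219] [302.9 142.8]
-0.03 0.025 [0.575 0.057 0.206] [302.7 150. ]
0.03 0 [0.635 0.06  0.231] [323.4 149.3]
0.03 0.012 [0.635 0.06  0.219] [323.  156.4]
0.03 0.025 [0.635 0.06  0.206] [322.5 164.1]
```

The camera shows the fingertips at z≈0.236 with the TCP reported at 0.231. The text implies about 0.21, so I'll check with the fingers nearly shut before trusting a grasp height.

```bash
cat > tips.py <<'E'
from m import *
im,d,w=cloud('scene'); s=sense(); p0=s['tool_pos']
m=(np.linalg.norm(w[...,:2]-p0[:2],axis=-1)<.065)&(w[...,2]>p0[2]-.05)&(w[...,2]<p0[2]+.08)&(cv2.cvtColor(im,cv2.COLOR_RGB2GRAY)<120)
for lo,hi in((-.065,0),(0,.065)):
    q=w[m&(w[...,0]-p0[0]>lo)&(w[...,0]-p0[0]<hi)]; 
    if len(q): lowz=np.percentile(q[:,2],1); b=q[q[:,2]<lowz+.012]; print(len(q),'low z',lowz.round(4),'rel tcp',(lowz-p0[2]).round(4),'xy',b.mean(0).round(4),b[:,1].min().round(4),b[:,1].max().round(4))
print('tcp',p0.round(4),'open',s['opening'])
E
python3 -m crank '{"deltas":[[0,0,0.2,-0.3,0.1,1.5,2],[0,0,0.2,-0.3,0.1,3,2],[0,0,0.2,-0.3,0.1,4,2],[0,0,0.2,-0.3,0.1,4,2],[0,0,0.2,-0.3,0.1,4,2],[0,0,0.2,-0.3,0.1,4,2],[0,0,0.2,-0.3,0.1,4,2]]}'; python3 tips.py
```

```text
time_s: 2.8
tool_pos: [0.6075, 0.0546, 0.1918]
orientation: [2.167, 2.273, 0.002]
ft_force: [0.3, 0.2, 0.6]
opening: 0.0199
grasp_force: 0.0
618 low z 0.1428 rel tcp -0.0488 xy [0.6052 0.056  0.1436] 0.0242 0.0843
943 low z 0.1422 rel tcp -0.0494 xy [0.6117 0.0523 0.1433] 0.0248 0.083
tcp [0.6074 0.0546 0.1916] open 0.020186131954468046
```

```bash
sed -i 's/p0\[2\]-.05)/max(p0[2]-.05,.15))/' tips.py; python3 tips.py; python3 - <<'E'
from m import *
im,d,w=cloud('scene'); save(cv2.resize(im[110:260,220:420],(800,600)),'c2.png')
for v in range(150,190,2): print(v,[(u,*w[v,u].round(3).tolist()) for u in (310,316)])
E
```

```text
572 low z 0.1937 rel tcp 0.0022 xy [0.5971 0.0479 0.1992] 0.0417 0.0554
842 low z 0.1947 rel tcp 0.0032 xy [0.6262 0.0501 0.2007] 0.0432 0.0632
tcp [0.6073 0.0545 0.1915] open 0.01982698226973817
150 [(310, 0.621, 0.045, 0.227), (316, 0.633, 0.048, 0.231)]
152 [(310, 0.624, 0.043, 0.225), (316, 0.631, 0.05, 0.227)]
154 [(310, 0.624, 0.043, 0.221), (316, 0.631, 0.05, 0.223)]
156 [(310, 0.622, 0.045, 0.217), (316, 0.632, 0.05, 0.22)]
158 [(310, 0.623, 0.044, 0.214), (316, 0.632, 0.049, 0.217)]
160 [(310, 0.625, 0.043, 0.212), (316, 0.633, 0.049, 0.214)]
162 [(310, 0.625, 0.044, 0.208), (316, 0.63, 0.051, 0.209)]
164 [(310, 0.624, 0.044, 0.204), (316, 0.632, 0.05, 0.207)]
166 [(310, 0.623, 0.045, 0.201), (316, 0.629, 0.052, 0.202)]
168 [(310, 0.624, 0.044, 0.197), (316, 0.624, 0.056, 0.195)]
170 [(310, 0.624, 0.045, 0.194), (316, 0.296, 0.252, -0.001)]
172 [(310, 0.296, 0.234, -0.002), (316, 0.305, 0.247, -0.001)]
174 [(310, 0.31, 0.226, -0.0), (316, 0.313, 0.242, -0.002)]
176 [(310, 0.319, 0.221, -0.0), (316, 0.322, 0.237, -0.002)]
178 [(310, 0.331, 0.215, 0.001), (316, 0.334, 0.231, -0.001)]
180 [(310, 0.338, 0.211, -0.0), (316, 0.342, 0.226, -0.002)]
182 [(310, 0.348, 0.206, -0.0), (316, 0.35, 0.222, -0.003)]
184 [(310, 0.356, 0.201, -0.001), (316, 0.362, 0.215, -0.001)]
186 [(310, 0.366, 0.196, 0.0), (316, 0.371, 0.21, -0.001)]
188 [(310, 0.373, 0.192, -0.001), (316, 0.379, 0.205, -0.001)]
```

View pics/c2.png

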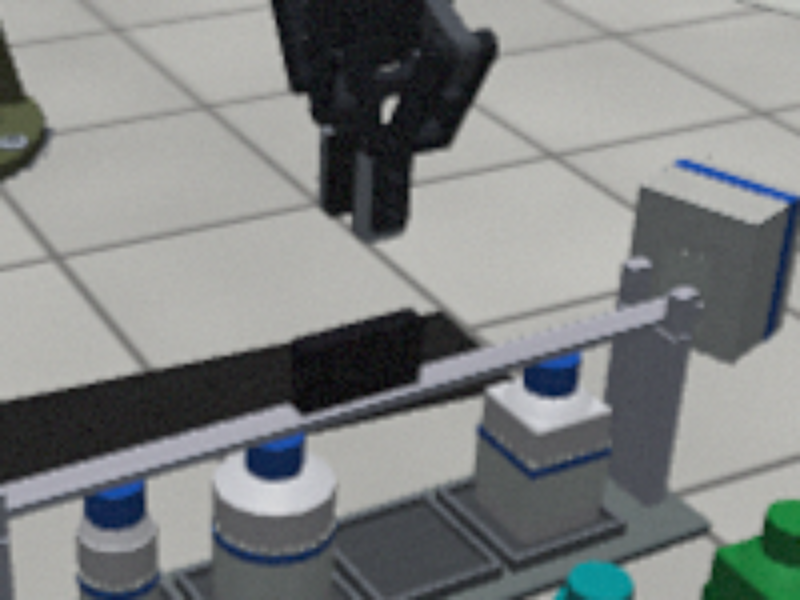

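The picture shows both fingertips at (345,220) and (385,235), about 50 mm above the tab at (355,360). The depth agrees: the tips lie level with the reported TCP, not 25 mm ahead of it. I'll use the heights the camera gives and approach with the fingers straddling tab and strip, which is safe under either reading.

```bash
python3 -m crank '{"deltas":[[0,0,0,0,0,0,5],[0,0,0,0,0,0,5],[0,0,0,0,0,0,5],[0,0,0,0,0,1.5,5],[0,0,0,0,0,3,5],[0,0,0,0,0,4.5,5],[0,0,0,0,0,6,5],[0,0,0,0,0,6.8,5],[0,0,0,0,0,7.2,5],[0,0,0,0,0,7.2,5]]}'; python3 - <<'E'
from h import *
im,d,w=cloud('scene'); save(cv2.resize(im[150:270,240:400],(800,600)),'c3.png')
print([tuple(w[v,u].round(3)) for u in(308,) for v in (190,194,198,202,206,210)])
E
```

```text
time_s: 3.95
tool_pos: [0.6068, 0.0545, 0.1186]
orientation: [-2.168, -2.273, 0.001]
ft_force: [-0.0, 0.7, 0.1]
opening: 0.0499
grasp_force: 0.0
[(np.float64(0.379), np.float64(0.183), np.float64(-0.002)), (np.float64(0.613), np.float64(0.049), np.float64(0.143)), (np.float64(0.613), np.float64(0.049), np.float64(0.136)), (np.float64(0.614), np.float64(0.049), np.float64(0.128)), (np.float64(0.614), np.float64(0.05), np.float64(0.12)), (np.float64(0.613), np.float64(0.051), np.float64(0.111))]
```

View pics/c3.png

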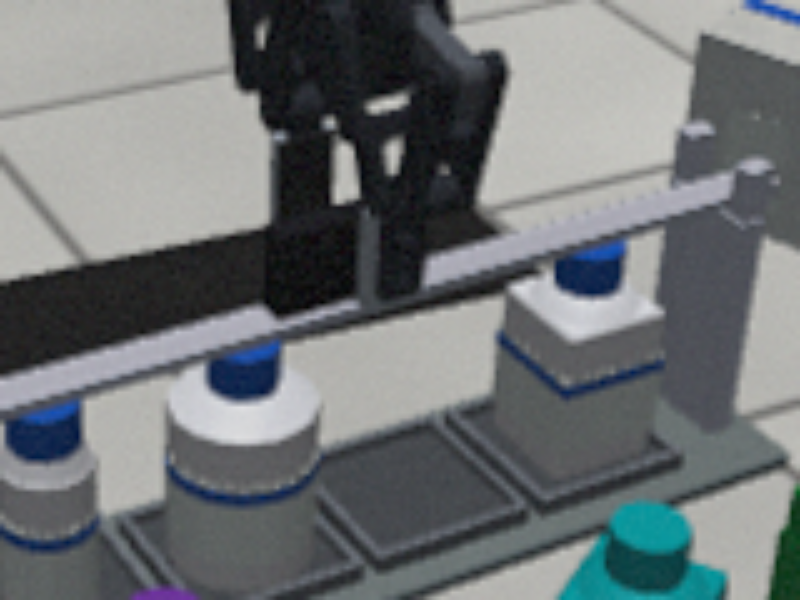

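The fingers straddle the tab, with the rear finger at (395,250) and the front one behind the tab at (300,190). The rear fingertip reaches down to about strip level at (385,300). Now I'll close.

```bash
python3 -m crank '{"deltas":[[0,0,0,0,0,0,3],[0,0,0,0,0,0,2],[0,0,0,0,0,0,1],[0,0,0,0,0,0,0.5],[0,0,0,0,0,0,0.5],[0,0,0,0,0,0,0.5],[0,0,0,0,0,0,0.5],[0,0,0,0,0,0,0.5]]}' 50; python3 - <<'E'
from station import sense; s=sense(); print(s['opening'],s['grasp_force'],s['tool_pos'],s['ft_force'])
E
```

```text
time_s: 4.8
tool_pos: [0.6074, 0.0545, 0.1196]
orientation: [2.168, 2.273, 0.001]
ft_force: [-1.4, -1.3, 5.6]
opening: 0.011
grasp_force: 49.2
0.011025525563700306 49.1986745595932 [0.60743524 0.05452297 0.11960294] [-1.43587377 -1.31929587  5.63543664]
```

Opening is 11 mm at 49 N, so the tab is held. Since the strip is wider than that, the tips must sit above it, which confirms the camera's heights. Lifting.

```bash
python3 -m crank '{"deltas":[[0,0,0,0,0,-0.5,0.5],[0,0,0,0,0,-1.5,0.5],[0,0,0,0,0,-3,0.5],[0,0,0,0,0,-4.5,0.5],[0,0,0,-0.2,-2,-6,0.5],[0,0,0,-0.5,-5,-6,0.5],[0,0,0,-0.8,-8,-6,0.5],[0,0,0,-1,-11,-6,0.5],[0,0,0,-1.2,-14,-6,0.5],[0,0,0,-1.3,-16,-6,0.5]]}'; python3 -m crank '{"deltas":[[0,0,0,0,-1,0,0.5],[0,0,0,0,-1.7,0,0.5],[0,0,0,0,-1.7,0,0.5],[0,0,0,0,-1.7,0,0.5]]}'; python3 go.py .431 .033 .1796 2.6;  python3 - <<'E'
from h import *
im,d,w=cloud('scene'); im2,_,w2=cloud('top'); save(np.hstack([cv2.resize(im[110:310,150:430],(400,286)),cv2.resize(im2[150:350,150:430],(400,286))]),'c4.png')
E
```

```text
time_s: 5.8
tool_pos: [0.4455, 0.0337, 0.1791]
orientation: [-2.168, -2.273, 0.001]
ft_force: [-0.3, -0.2, -1.4]
opening: 0.0112
grasp_force: 49.1
time_s: 6.2
tool_pos: [0.4318, 0.0332, 0.1791]
orientation: [2.168, 2.273, 0.001]
ft_force: [0.3, 0.6, -1.3]
opening: 0.0113
grasp_force: 49.1
turn [ 0.05 -0.    0.11] shift cm [-0.02 -0.08 -0.05]
```

View pics/c4.png

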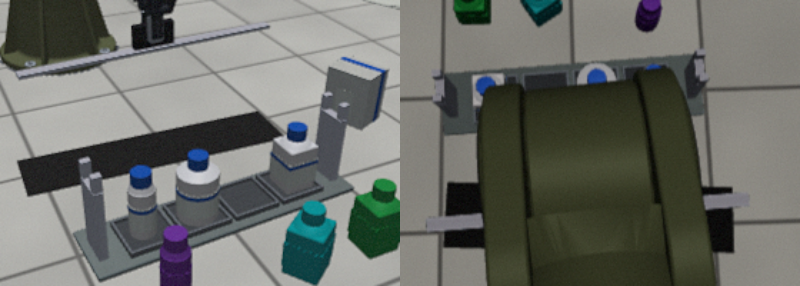

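The bar hangs level over the mat, its ends at (20,73) and (268,27) in the left half and overlapping both mat ends in the top view on the right. It needs to go down 15.9 cm.

```bash
python3 -m crank '{"deltas":[[0,0,0,0,0,2,0.5],[0,0,0,0,0,5,0.5],[0,0,0,0,0,8,0.5],[0,0,0,0,0,11,0.5],[0,0,0,0,0,13.5,0.5],[0,0,0,0,0,15,0.5],[0,0,0,0,0,15.5,0.5],[0,0,0,0,0,15.7,0.5],[0,0,0,0,0,15.9,0.5],[0,0,0,0,0,15.9,0.5]]}'
```

```text
time_s: 7.3
tool_pos: [0.4317, 0.0332, 0.0205]
orientation: [2.168, 2.273, 0.002]
ft_force: [0.9, 0.9, -1.5]
opening: 0.0111
grasp_force: 49.0
```

```bash
python3 -m crank '{"deltas":[[0,0,0,0,0,0.1,0.5],[0,0,0,0,0,0.15,0.5],[0,0,0,0,0,0.15,0.5]]}'; python3 -m crank '{"deltas":[[0,0,0,0,0,0,1.5],[0,0,0,0,0,0,3],[0,0,0,0,0,0,5],[0,0,0,0,0,0,5],[0,0,0,0,0,0,5],[0,0,0,0,0,0,5]]}'; python3 - <<'E'
from station import sense; s=sense(); print(s['opening'],s['tool_pos'])
E
```

```text
time_s: 7.6
tool_pos: [0.4317, 0.0332, 0.0196]
orientation: [2.167, 2.272, 0.002]
ft_force: [-1.4, -0.2, 7.4]
opening: 0.0111
grasp_force: 50.3
time_s: 8.2
tool_pos: [0.4308, 0.0331, 0.0183]
orientation: [-2.168, -2.273, 0.0]
ft_force: [0.0, -0.2, -0.6]
opening: 0.05
grasp_force: 0.0
0.04997310979834748 [0.43076107 0.03311043 0.01834156]
```

```bash
python3 -m crank '{"deltas":[[0,0,0,0,0,-0.5,5],[0,0,0,0,0,-2,5],[0,0,0,0,0,-5,5],[0,0,0,0,0,-9,5],[0,0,0,0,0,-13,6],[0,0,0,-3,2,-17,6],[0,0,0,-7,4,-20,6],[0,0,0,-11,6,-22,6],[0,0,0,-15,8,-22,6],[0,0,0,-18,10,-22,6]]}'; cat > meas.py <<'E'
from m import *
import sys
c0=np.array([.6073,.055]);a=np.radians(2.6);ex=np.array([np.cos(a),np.sin(a)]);ey=np.array([-ex[1],ex[0]])
def fitc(p):
    q=np.c_[2*p,np.ones(len(p))]; s=np.linalg.lstsq(q,(p**2).sum(1),rcond=None)[0]; return s[:2],np.sqrt(s[2]+s[:2]@s[:2])
for n in('scene','top'):
    im,d,w=cloud(n); hsv=cv2.cvtColor(im,cv2.COLOR_RGB2HSV).astype(int); blue=(hsv[...,0]>100)&(hsv[...,0]<125)&(hsv[...,1]>120)
    m=region(w,im,.096,.106,.5,.7,-.2,.3)&blue
    k,l,st,ce=cv2.connectedComponentsWithStats(m.astype(np.uint8),connectivity=8)
    for i in range(1,k):
        if st[i,4]>40:
            q=w[l==i]; c=np.array(cv2.minEnclosingCircle((q[:,:2]*1000).astype(np.float32))[0])/1000; r=c-c0
            print(n,'cap',ce[i].round(),'centre',c.round(4),'rack',(np.array([r@ex,r@ey])*1000).round(1),'z',np.median(q[:,2]).round(4),np.ptp(q[:,:2],axis=0).round(3))
    p=w[region(w,im,.12,.13,.55,.66,-.2,.3)&(hsv[...,2]>60)]
    qs=[p[p[:,1]>.18],p[p[:,1]<-.09]]
    if min(map(len,qs))>20:
        e=[np.median(q[np.abs(q[:,2]-.1255)<.0025],0) for q in qs]; e=[(q.min(0)+q.max(0))/2 for q in qs]
        print(n,'posts',e[0].round(4),e[1].round(4),'mid',((e[0]+e[1])/2).round(4),'yaw',np.degrees(np.arctan2(e[1][0]-e[0][0],e[0][1]-e[1][1])).round(2))
E
python3 meas.py;python3 go.py .612 -.053 .2 2.6
```

```text
time_s: 9.2
tool_pos: [0.5408, -0.1448, 0.2402]
orientation: [2.168, 2.27, 0.002]
ft_force: [-0.2, 0.5, 0.5]
opening: 0.0598
grasp_force: 0.0
scene cap [358. 199.] centre [0.6022 0.1623] rack [ -0.2 107.5] z 0.1003 [0.025 0.025]
scene cap [288. 219.] centre [0.6089 0.0166] rack [ -0.2 -38.4] z 0.1005 [0.025 0.025]
scene cap [248. 231.] centre [ 0.611  -0.0585] rack [  -1.4 -113.6] z 0.1007 [0.027 0.025]
scene posts [0.5997 0.2199 0.1233] [ 0.615  -0.1184  0.1238] mid [0.6074 0.0507 0.1236] yaw 2.58
top cap [327. 201.] centre [ 0.6092 -0.0567] rack [  -3.1 -111.6] z 0.0995 [0.024 0.024]
top cap [287. 204.] centre [0.6056 0.0188] rack [ -3.4 -36.1] z 0.0997 [0.023 0.023]
top cap [210. 210.] centre [0.5996 0.1643] rack [ -2.7 109.5] z 0.1002 [0.022 0.025]
top posts [0.5973 0.223  0.1245] [ 0.6137 -0.1161  0.1248] mid [0.6055 0.0535 0.1246] yaw 2.77
turn [ 0.08  0.08 -0.11] shift cm [8.95 7.45 3.84]
```

```bash
python3 - <<'E'
from m import *
c0=np.array([.6073,.055]);a=np.radians(2.65);ex=np.array([np.cos(a),np.sin(a)]);ey=np.array([-ex[1],ex[0]])
for n in('scene','top'):
    im,d,w=cloud(n)
    m=region(w,im,.0045,.02,.53,.68,-.17,.28); m=cv2.morphologyEx(m.astype(np.uint8),cv2.MORPH_OPEN,np.ones((3,3)))
    k,l,st,_=cv2.connectedComponentsWithStats(m); i=1+st[1:,4].argmax(); m=l==i
    p=w[m]; r=(p[:,:2]-c0); X=r@ex*1000;Y=r@ey*1000
    print(n,m.sum(),rect(p),'rack-frame extents x',np.percentile(X,[.5,99.5]).round(1),'y',np.percentile(Y,[.5,99.5]).round(1))
    # tray rims and floors along the row's middle strip, empty tray
    v=cv2.cvtColor(im,cv2.COLOR_RGB2GRAY); t=m&(abs((w[...,:2]-c0)@ey*1000-36)<50)
    for lo in range(-10,90,4):
        s=t&(((w[...,:2]-c0)@ey*1000)//4*4==lo)&(abs((w[...,:2]-c0)@ex*1000)<18); 
        if s.sum(): print((lo+2,int(v[s].mean()),round(w[s][:,2].mean()*1000,1)),end=' ')
    print()
E
```

```text
scene 4301 [607.   51.3 371.7  92.9  92.7] rack-frame extents x [-44.1  44.8] y [-188.8  176.5]

top 4474 [605.3  61.  356.8  90.2  92.8] rack-frame extents x [-45.9  42.3] y [-165.2  178.2]
```

The two views agree relative to the rack. Its centre is about (0.6065, 0.0522) with yaw 2.65°, the square bottle is at +111 mm and the slim at −110 mm along it, and cap tops are near 0.100 m. The slim bottle goes first.

```bash
python3 go.py .6116 -.0577 .19 2.65; python3 -m crank '{"deltas":[[0,0,0,1.5,1,0,6],[0,0,0,4,3,0,6],[0,0,0,6.5,5.5,1.5,6],[0,0,0,8.3,7.4,3,6],[0,0,0,8.4,7.5,5,6],[0,0,0,8.4,7.5,5,6],[0,0,0,8.4,7.5,5,6]]}'; python3 go.py .6116 -.0577 .042 2.65; python3 tips.py
```

```text
turn [-0.07 -0.04 -0.02] shift cm [8.11 7.66 4.8 ]
time_s: 10.1
tool_pos: [0.6089, -0.0536, 0.1886]
orientation: [-2.166, -2.274, 0.001]
ft_force: [0.6, -0.1, 0.8]
opening: 0.0601
grasp_force: 0.0
turn [-0.09 -0.01  0.13] shift cm [-0.43  0.27 14.66]
615 low z 0.1959 rel tcp 0.0065 xy [ 0.5787 -0.0564  0.2017] -0.0667 -0.0453
870 low z 0.1969 rel tcp 0.0075 xy [ 0.6479 -0.0558  0.2034] -0.0638 -0.0419
tcp [ 0.6096 -0.0541  0.1894] open 0.059664445481335114
```

```bash
python3 -m crank '{"deltas":[[0,0,0,-0.2,0.1,2,6],[0,0,0,-0.4,0.2,5,6],[0,0,0,-0.4,0.25,8,6],[0,0,0,-0.4,0.25,11,6],[0,0,0,-0.4,0.25,13,6],[0,0,0,-0.4,0.25,14.2,6],[0,0,0,-0.4,0.25,14.8,6],[0,0,0,-0.4,0.25,14.9,6],[0,0,0,-0.4,0.25,14.9,6]]}'; python3 - <<'E'
from h import *
im,d,w=cloud('scene'); im2,_,w2=cloud('top'); save(np.hstack([cv2.resize(im[130:310,180:320],(400,514)),cv2.resize(im[130:310,260:400],(400,514))]),'c5.png')
E
```

```text
time_s: 11.05
tool_pos: [0.6137, -0.0585, 0.0406]
orientation: [2.167, 2.272, 0.002]
ft_force: [-0.1, 0.1, 0.1]
opening: 0.0602
grasp_force: 0.0
```

View pics/c5.png

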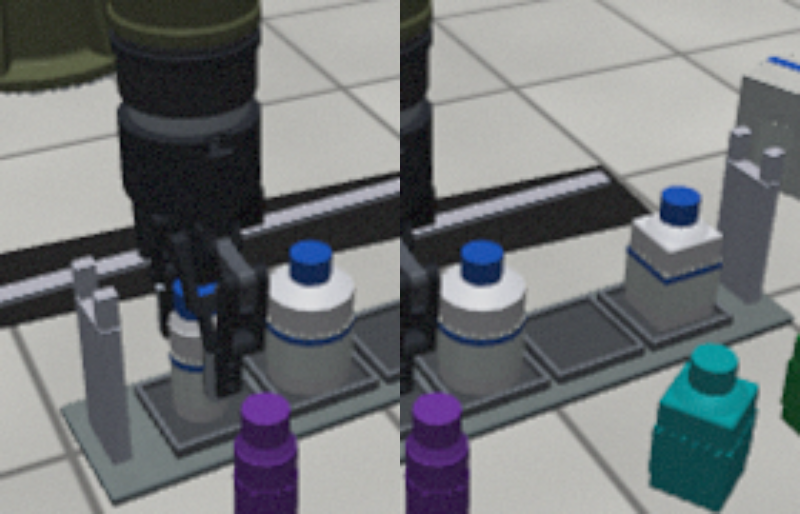

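The fingers straddle the slim bottle (195,350) front and back, clear of the wide one at (310,300) and of the post. The bar lies along the mat. Closing and lifting.

```bash
python3 -m crank '{"deltas":[[0,0,0,0,-0.2,0,5],[0,0,0,0,-0.2,0,4],[0,0,0,0,-0.2,0,3],[0,0,0,0,-0.2,0,2.5],[0,0,0,0,-0.2,0,2.5],[0,0,0,0,-0.2,0,2.5],[0,0,0,0,-0.2,0,2.5],[0,0,0,0,-0.2,0,2.5]]}' 35; python3 -m crank '{"deltas":[[0,0,0,0,0,-0.5,2.5],[0,0,0,0,0,-2,2.5],[0,0,0,0,0,-4.5,2.5],[0,0,0,0,0,-7.5,2.5],[0,0,0,0,0,-10.5,2.5],[0,0,0,0,0,-12.5,2.5],[0,0,0,0,0,-13,2.5],[0,0,0,0,0,-13,2.5]]}'; python3 - <<'E'
from station import *; print(sense()['tool_pos'])
E
```

```text
time_s: 11.95
tool_pos: [0.6109, -0.0585, 0.0399]
orientation: [2.168, 2.273, 0.0]
ft_force: [-1.8, 0.4, 5.2]
opening: 0.0334
grasp_force: 34.7
time_s: 12.75
tool_pos: [0.6113, -0.0585, 0.1698]
orientation: [2.167, 2.273, 0.001]
ft_force: [0.5, -0.1, -1.3]
opening: 0.0332
grasp_force: 34.9
[ 0.61133047 -0.05849911  0.16979759]
```

```bash
python3 go.py .6048 .0874 .17 2.65; python3 -m crank '{"deltas":[[0,0,0,1,0,0,2.5],[0,0,0,3,0,0,2.5],[0,0,0,6,0,0,2.5],[0,0,0,9,0,0,2.5],[0,0,0,12,0,0,2.5],[0,0,0,14,0,0,2.5],[0,0,0,14.6,0,0,2.5],[0,0,0,14.6,0,0,2.5],[0,0,0,14.6,0,0,2.5]]}'; python3 go.py .6048 .0874 .04 2.65
python3 - <<'E'
from m import *
im,d,w=cloud('scene'); hsv=cv2.cvtColor(im,cv2.COLOR_RGB2HSV).astype(int); 
m=region(w,im,.14,.21,.56,.66,.04,.14)&(hsv[...,1]<60)&(hsv[...,2]>120); q=w[m]
print(len(q),q.min(0).round(4),q.max(0).round(4))
for z in (.15,.16,.17): p=q[abs(q[:,2]-z)<.006]; print(z,p[:,:2].min(0).round(4),p[:,:2].max(0).round(4))
save(cv2.resize(im[90:290,230:400],(510,600)),'c6.png')
E
```

```text
turn [0.07 0.01 0.07] shift cm [14.6   0.04 -0.02]
time_s: 13.65
tool_pos: [0.6035, 0.0869, 0.1686]
orientation: [-2.168, -2.273, 0.002]
ft_force: [0.5, -0.2, 0.6]
opening: 0.0329
grasp_force: 34.9
turn [-0.07  0.03  0.05] shift cm [ 0.06  0.15 12.86]
68 [0.5747 0.0703 0.1404] [0.6335 0.0995 0.21  ]
0.15 [0.5924 0.0718] [0.6159 0.0994]
0.16 [0.5942 0.0724] [0.6175 0.0991]
0.17 [0.6275 0.0925] [0.6275 0.0925]
```

View pics/c6.png

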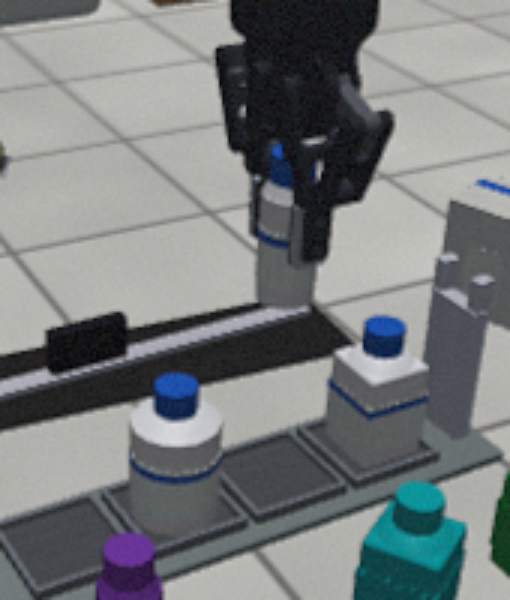

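The slim bottle hangs upright at (285,250) above the empty tray at (285,470). Lowering it back to grasp height.

```bash
python3 -m crank '{"deltas":[[0,0,0,0,0.1,2,2.5],[0,0,0,0,0.1,5,2.5],[0,0,0,0,0.1,8,2.5],[0,0,0,0,0.1,10.5,2.5],[0,0,0,0,0.1,12,2.5],[0,0,0,0,0.1,12.6,2.5],[0,0,0,0,0.1,12.8,2.5],[0,0,0,0,0.1,12.9,2.5],[0,0,0,0,0.1,12.9,2.5]]}'
```

```text
time_s: 14.6
tool_pos: [0.6058, 0.0873, 0.0413]
orientation: [2.168, 2.272, 0.002]
ft_force: [-0.5, -0.6, -0.2]
opening: 0.0333
grasp_force: 34.9
```

```bash
python3 -m crank '{"deltas":[[0,0,0,0,0,0.1,2.5],[0,0,0,0,0,0.15,2.5],[0,0,0,0,0,0.15,2.5]]}'; python3 -m crank '{"deltas":[[0,0,0,0,0,0,4],[0,0,0,0,0,0,5],[0,0,0,0,0,0,6],[0,0,0,0,0,0,6],[0,0,0,0,0,-1,6],[0,0,0,0,0,-3,6],[0,0,0,0,0,-6,6],[0,0,0,0,0,-10,6],[0,0,0,1,0,-14,6],[0,0,0,3,0,-14,6]]}';python3 meas.py; python3 go.py .6014 .1631 .18 2.65
```

```text
time_s: 14.9
tool_pos: [0.6056, 0.0875, 0.0399]
orientation: [2.167, 2.273, 0.002]
ft_force: [-1.4, 0.2, 5.0]
opening: 0.0335
grasp_force: 35.3
time_s: 15.9
tool_pos: [0.6073, 0.1173, 0.1863]
orientation: [2.166, 2.267, 0.013]
ft_force: [0.0, 0.3, 0.5]
opening: 0.06
grasp_force: 0.0
scene cap [358. 199.] centre [0.6015 0.161 ] rack [ -1.  106.2] z 0.1005 [0.024 0.025]
scene cap [324. 209.] centre [0.6056 0.0866] rack [-0.3 31.7] z 0.1002 [0.026 0.026]
scene cap [289. 219.] centre [0.6081 0.0166] rack [ -1.  -38.4] z 0.1007 [0.027 0.025]
scene posts [0.5994 0.2211 0.1237] [ 0.6152 -0.1183  0.1239] mid [0.6073 0.0514 0.1238] yaw 2.65
top cap [287. 204.] centre [0.6053 0.019 ] rack [ -3.7 -35.8] z 0.0995 [0.023 0.023]
turn [ 0.23 -0.08  0.17] shift cm [ 4.39 -0.11  0.16]
```

Slim bottle is in the free tray within about 1 mm of centre. Now the square one.

```bash
python3 -m crank '{"deltas":[[0,0,0,1.5,0,0,6],[0,0,0,3.5,-0.1,0,6],[0,0,0,4.35,-0.1,0,6],[0,0,0,4.35,-0.1,1,6],[0,0,0,4.35,-0.1,1,6]]}'; python3 go.py .6012 .1625 .04 2.65
```

```text
time_s: 16.5
tool_pos: [0.5992, 0.1603, 0.1666]
orientation: [-2.167, -2.273, 0.005]
ft_force: [-0.9, -0.4, -0.6]
opening: 0.0597
grasp_force: 0.0
turn [-0.19  0.07  0.08] shift cm [ 0.23  0.25 12.66]
```

```bash
python3 -m crank '{"deltas":[[0,0,0,0.1,0.1,2,6],[0,0,0,0.2,0.2,5,6],[0,0,0,0.2,0.2,8,6],[0,0,0,0.2,0.2,10,6],[0,0,0,0.2,0.2,11.5,6],[0,0,0,0.2,0.2,12.4,6],[0,0,0,0.2,0.2,12.7,6],[0,0,0,0.2,0.2,12.7,6],[0,0,0,0.2,0.2,12.7,6]]}'; python3 go.py .6012 .1625 .04 2.65;  python3 -m crank '{"deltas":[[0,0,0,0,0,0,5.5],[0,0,0,0,0,0,5],[0,0,0,0,0,0,4.5],[0,0,0,0,0,0,4],[0,0,0,0,0,0,3.5],[0,0,0,0,0,0,3.5],[0,0,0,0,0,0,3.5],[0,0,0,0,0,0,3.5]]}' 40
```

```text
time_s: 17.4
tool_pos: [0.6032, 0.163, 0.0429]
orientation: [2.168, 2.273, 0.002]
ft_force: [0.4, -0.5, 0.6]
opening: 0.06
grasp_force: 0.0
turn [ 0.09 -0.02  0.06] shift cm [-0.04 -0.2   0.29]
time_s: 18.2
tool_pos: [0.6028, 0.163, 0.0425]
orientation: [2.168, 2.273, 0.001]
ft_force: [-0.9, 0.4, 5.8]
opening: 0.0437
grasp_force: 42.0
```

```bash
python3 -m crank '{"deltas":[[0,0,0,0,0,-0.5,3.5],[0,0,0,0,0,-2,3.5],[0,0,0,0,0,-4.5,3.5],[0,0,0,0,0,-7.5,3.5],[0,0,0,0,0,-10.5,3.5],[0,0,0,0,0,-12.5,3.5],[0,0,0,0,0,-13.2,3.5],[0,0,0,0,0,-13.2,3.5]]}'; python3 -m crank '{"deltas":[[0,0,0,-1,0,0,3.5],[0,0,0,-3,0,0,3.5],[0,0,0,-6,0,0,3.5],[0,0,0,-9,0,0,3.5],[0,0,0,-12,0,0,3.5],[0,0,0,-15,0,0,3.5],[0,0,0,-18,0,0,3.5],[0,0,0,-20.5,0,0,3.5],[0,0,0,-21.6,0,0,3.5],[0,0,0,-21.85,0,0,3.5]]}';python3 -m crank '{"deltas":[[0,0,0,0,0,0,3.5],[0,0,0,0,0,0,3.5]]}'; python3 go.py .6115 -.0552 .0425 2.65
python3 - <<'E'
from m import *
im,d,w=cloud('scene'); hsv=cv2.cvtColor(im,cv2.COLOR_RGB2HSV).astype(int); 
m=region(w,im,.14,.17,.56,.66,-.1,0)&(hsv[...,1]<60)&(hsv[...,2]>90); q=w[m]
print(len(q),q.min(0).round(4),q.max(0).round(4))
save(cv2.resize(im[90:310,180:380],(545,600)),'c7.png')
E
```

```text
time_s: 19.0
tool_pos: [0.6031, 0.1631, 0.1753]
orientation: [2.167, 2.273, 0.003]
ft_force: [-0.0, 0.5, -1.4]
opening: 0.0437
grasp_force: 41.4
time_s: 20.0
tool_pos: [0.6118, -0.0567, 0.1726]
orientation: [-2.169, -2.27, 0.002]
ft_force: [1.4, 0.2, -1.0]
opening: 0.0435
grasp_force: 41.4
time_s: 20.2
tool_pos: [0.6125, -0.0543, 0.1736]
orientation: [-2.166, -2.274, 0.0]
ft_force: [-0.5, -0.7, -1.7]
opening: 0.0434
grasp_force: 41.4
turn [-0.03 -0.03  0.12] shift cm [-0.09 -0.1  13.11]
316 [ 0.5898 -0.0785  0.1419] [ 0.6377 -0.0337  0.17  ]
```

View pics/c7.png

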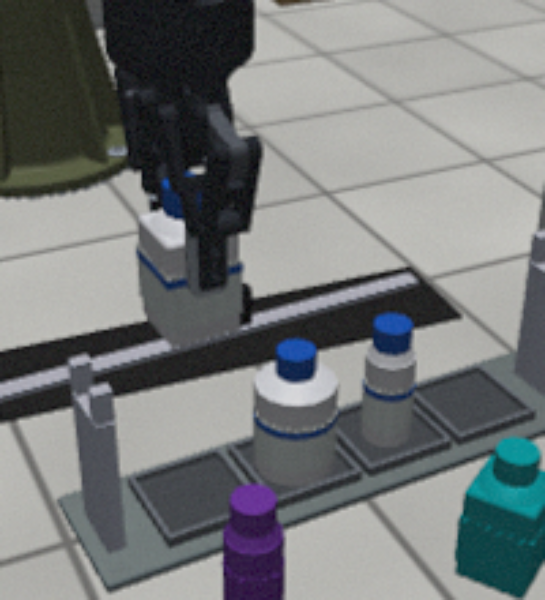

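The square bottle hangs level at (190,280) over the freed end tray at (190,490), the slim stands in the middle tray at (390,400), and the bar still lies on the mat. Lowering.

```bash
python3 -m crank '{"deltas":[[0,0,0,-0.1,-0.05,2,3.5],[0,0,0,-0.1,-0.1,5,3.5],[0,0,0,-0.1,-0.1,8,3.5],[0,0,0,-0.1,-0.1,10.5,3.5],[0,0,0,-0.1,-0.1,12,3.5],[0,0,0,-0.1,-0.1,12.7,3.5],[0,0,0,-0.1,-0.1,13,3.5],[0,0,0,-0.1,-0.1,13.15,3.5],[0,0,0,-0.1,-0.1,13.2,3.5],[0,0,0,-0.1,-0.1,13.2,3.5]]}'
```

```text
time_s: 21.25
tool_pos: [0.6125, -0.0564, 0.0428]
orientation: [2.167, 2.273, 0.001]
ft_force: [0.4, -0.4, -0.9]
opening: 0.0441
grasp_force: 41.4
```

```bash
python3 -m crank '{"deltas":[[0,0,0,0,0,0.05,3.5],[0,0,0,0,0,0.1,3.5],[0,0,0,0,0,0.1,3.5]]}'; python3 -m crank '{"deltas":[[0,0,0,0,0,0,4.5],[0,0,0,0,0,0,5.3],[0,0,0,0,0,0,6],[0,0,0,0,0,0,6],[0,0,0,0,0,-1,6],[0,0,0,0,0,-3,6],[0,0,0,0,0,-6,6],[0,0,0,0,0,-10,6],[0,0,0,0,0,-14,6],[0,0,0,3,0,-14,6]]}';python3 -m crank '{"deltas":[[0,0,0,4,0,0,6],[0,0,0,8,0,0,6],[0,0,0,11,0,0,6],[0,0,0,11.5,0,0,6],[0,0,0,11.5,0,0,6],[0,0,0,11.5,0,0,6]]}'; python3 meas.py; python3 go.py .6056 .0875 .0399 2.65
```

```text
time_s: 21.55
tool_pos: [0.6124, -0.0565, 0.0424]
orientation: [2.167, 2.272, 0.002]
ft_force: [-1.7, -0.2, 7.2]
opening: 0.0437
grasp_force: 42.4
time_s: 22.55
tool_pos: [0.6144, -0.0289, 0.1882]
orientation: [2.166, 2.263, 0.01]
ft_force: [-0.2, 0.5, 0.3]
opening: 0.0597
grasp_force: 0.0
time_s: 23.15
tool_pos: [0.605, 0.0877, 0.1812]
orientation: [2.168, 2.273, -0.0]
ft_force: [-0.2, -0.8, -0.4]
opening: 0.06
grasp_force: 0.0
scene cap [324. 210.] centre [0.6056 0.0866] rack [-0.3 31.6] z 0.1004 [0.026 0.025]
scene cap [288. 219.] centre [0.6077 0.0159] rack [ -1.4 -39.1] z 0.1006 [0.027 0.024]
scene cap [249. 231.] centre [ 0.6132 -0.0562] rack [   0.8 -111.3] z 0.1006 [0.027 0.025]
scene posts [0.5992 0.2207 0.1237] [ 0.6145 -0.1181  0.1239] mid [0.6069 0.0513 0.1238] yaw 2.59
top cap [326. 200.] centre [ 0.6114 -0.0547] rack [  -0.9 -109.7] z 0.0997 [0.023 0.023]
turn [ 0.    0.02 -0.02] shift cm [ 0.03  0.06 14.11]
```

Square is within about 1.5 mm of its tray centre. Now the slim bottle: descend, grasp, then move +72 mm.

```bash
python3 -m crank '{"deltas":[[0,0,0,0,0,2,6],[0,0,0,0,0,5,6],[0,0,0,0,0,8,6],[0,0,0,0,0,11,6],[0,0,0,0,0,13,6],[0,0,0,0,0,13.8,6],[0,0,0,0,0,14.1,6],[0,0,0,0,0,14.1,5],[0,0,0,0,0,14.1,4],[0,0,0,0,0,14.1,3]]}' 35;  python3 -m crank '{"deltas":[[0,0,0,0,0,0,2.5],[0,0,0,0,0,0,2.5],[0,0,0,0,0,0,2.5],[0,0,0,0,0,0,2.5],[0,0,0,0,0,0,2.5],[0,0,0,0,0,0,2.5]]}'
```

```text
time_s: 24.25
tool_pos: [0.606, 0.0885, 0.0414]
orientation: [2.167, 2.272, 0.003]
ft_force: [-0.2, -0.0, 1.1]
opening: 0.0331
grasp_force: 34.7
time_s: 24.85
tool_pos: [0.606, 0.0885, 0.0413]
orientation: [2.167, 2.272, 0.003]
ft_force: [-0.2, -0.8, 4.9]
opening: 0.0328
grasp_force: 34.9
```

```bash
python3 -m crank '{"deltas":[[0,0,0,0,0,-0.5,2.5],[0,0,0,0,0,-2,2.5],[0,0,0,0,0,-4.5,2.5],[0,0,0,0,0,-7,2.5],[0,0,0,0,0,-8,2.5],[0,0,0,1,0,-8,2.5],[0,0,0,3,0,-8,2.5],[0,0,0,5.5,0,-8,2.5],[0,0,0,6.9,0,-8,2.5],[0,0,0,7.25,0,-8,2.5]]}'; python3 -m crank '{"deltas":[[0,0,0,0,0,0,2.5],[0,0,0,0,0,0,2.5]]}'; python3 go.py .6015 .1603 .0399 2.65
```

```text
time_s: 25.85
tool_pos: [0.6006, 0.1625, 0.1187]
orientation: [-2.165, -2.275, 0.002]
ft_force: [-0.5, 0.4, -0.5]
opening: 0.0331
grasp_force: 34.9
time_s: 26.05
tool_pos: [0.6012, 0.1602, 0.1195]
orientation: [2.168, 2.273, -0.001]
ft_force: [0.3, -0.3, -1.0]
opening: 0.0335
grasp_force: 34.9
turn [-0.04  0.04  0.05] shift cm [0.01 0.03 7.96]
```

```bash
python3 -m crank '{"deltas":[[0,0,0,0,0,1.5,2.5],[0,0,0,0,0,4,2.5],[0,0,0,0,0,6,2.5],[0,0,0,0,0,7.2,2.5],[0,0,0,0,0,7.6,2.5],[0,0,0,0,0,7.8,2.5],[0,0,0,0,0,7.9,2.5],[0,0,0,0,0,7.9,2.5]]}'
```

```text
time_s: 26.85
tool_pos: [0.6022, 0.161, 0.0418]
orientation: [2.168, 2.273, 0.002]
ft_force: [-0.1, 0.1, -0.7]
opening: 0.033
grasp_force: 34.9
```

```bash
python3 -m crank '{"deltas":[[0,0,0,0,0,0.05,2.5],[0,0,0,0,0,0.1,2.5],[0,0,0,0,0,0.1,2.5]]}'; python3 -m crank '{"deltas":[[0,0,0,0,0,0,4],[0,0,0,0,0,0,5],[0,0,0,0,0,0,6],[0,0,0,0,0,0,6],[0,0,0,0,0,-1,6],[0,0,0,0,0,-3,6],[0,0,0,0,0,-6,6],[0,0,0,0,0,-10,6],[0,0,0,0,0,-14,6],[0,0,0,0,0,-14,6]]}'; python3 meas.py; python3 go.py .4317 .0332 .17 2.65
```

```text
time_s: 27.15
tool_pos: [0.6022, 0.1611, 0.0414]
orientation: [2.167, 2.273, 0.002]
ft_force: [-1.2, 0.3, 6.3]
opening: 0.0335
grasp_force: 35.4
time_s: 28.15
tool_pos: [0.6052, 0.1618, 0.1872]
orientation: [2.164, 2.269, 0.014]
ft_force: [0.6, 0.1, 0.4]
opening: 0.06
grasp_force: 0.0
scene cap [357. 200.] centre [0.6037 0.1589] rack [  1.1 104. ] z 0.1006 [0.025 0.024]
scene cap [288. 219.] centre [0.6084 0.0166] rack [ -0.7 -38.4] z 0.1005 [0.025 0.024]
scene cap [249. 231.] centre [ 0.6133 -0.0566] rack [   1.  -111.8] z 0.1007 [0.025 0.024]
scene posts [0.5996 0.2214 0.1233] [ 0.6154 -0.1183  0.1238] mid [0.6075 0.0516 0.1236] yaw 2.66
top cap [326. 200.] centre [ 0.6109 -0.0547] rack [  -1.4 -109.7] z 0.0995 [0.023 0.024]
top cap [287. 204.] centre [0.6056 0.019 ] rack [ -3.3 -35.9] z 0.0994 [0.023 0.023]
turn [ 0.18 -0.04  0.06] shift cm [-11.97 -17.66   1.11]
```

All three bottles are upright and centred within about 2 mm, and the wide one hasn't moved. Now the bar.

```bash
python3 -m crank '{"deltas":[[0,0,0,-1,-1.5,0,5],[0,0,0,-3,-4.5,0,5],[0,0,0,-5.2,-7.7,0,5],[0,0,0,-7.5,-11,0,5],[0,0,0,-9.7,-14.3,0.5,5],[0,0,0,-11.5,-17,1,5],[0,0,0,-11.9,-17.6,1,5],[0,0,0,-11.9,-17.6,1,5],[0,0,0,-11.9,-17.6,1,5]]}'; python3 go.py .4317 .0332 .0196 2.6; python3 - <<'E'
from m import *
im,d,w=cloud('scene'); v=cv2.cvtColor(im,cv2.COLOR_RGB2GRAY)
p=w[region(w,im,.036,.052,.38,.48,-.05,.12)&(v<60)]; print('tab',len(p),rect(p))
p=w[region(w,im,.002,.02,.38,.48,-.2,.26)&(v>100)]; print('strip',len(p),rect(p))
E
```

```text
time_s: 29.15
tool_pos: [0.4321, 0.034, 0.1698]
orientation: [2.168, 2.273, 0.001]
ft_force: [-0.3, 0.9, -0.5]
opening: 0.0505
grasp_force: 0.0
turn [ 0.03 -0.01  0.12] shift cm [-0.08 -0.05 15.02]
tab 147 [433.8  31.7  56.7  12.6  92.7]
strip 700 [443.2  15.9 429.3  75.5  90.6]
```

```bash
python3 -m crank '{"deltas":[[0,0,0,-0.05,-0.05,2,5],[0,0,0,-0.05,-0.05,5,5],[0,0,0,-0.05,-0.05,8,5],[0,0,0,-0.05,-0.05,11,5],[0,0,0,-0.05,-0.05,13,5],[0,0,0,-0.05,-0.05,14.5,5],[0,0,0,-0.05,-0.05,14.9,5],[0,0,0,-0.05,-0.05,15,5],[0,0,0,-0.05,-0.05,15,4],[0,0,0,-0.05,-0.05,15,3]]}' 50;  python3 -m crank '{"deltas":[[0,0,0,0,0,0,2],[0,0,0,0,0,0,1],[0,0,0,0,0,0,0.5],[0,0,0,0,0,0,0.5],[0,0,0,0,0,0,0.5],[0,0,0,0,0,0,0.5],[0,0,0,0,0,0,0.5]]}'
```

```text
time_s: 30.2
tool_pos: [0.4318, 0.0333, 0.0207]
orientation: [2.167, 2.273, 0.002]
ft_force: [0.1, 0.7, -0.2]
opening: 0.0304
grasp_force: 0.0
time_s: 30.9
tool_pos: [0.4314, 0.0332, 0.0206]
orientation: [2.168, 2.273, 0.002]
ft_force: [-0.8, -0.2, 6.4]
opening: 0.0107
grasp_force: 49.1
```

```bash
python3 -m crank '{"deltas":[[0,0,0,0,0,-0.5,0.5],[0,0,0,0,0,-2,0.5],[0,0,0,0,0,-5,0.5],[0,0,0,0,0,-8.5,0.5],[0,0,0,0,0,-12,0.5],[0,0,0,0,0,-15,0.5],[0,0,0,0,0,-16,0.5],[0,0,0,0,0,-16,0.5]]}'; python3 go.py .607 .0525 .18 2.6
```

```text
time_s: 31.7
tool_pos: [0.4318, 0.0332, 0.181]
orientation: [2.167, 2.272, 0.003]
ft_force: [0.7, -0.7, -2.0]
opening: 0.0107
grasp_force: 49.1
turn [ 0.16 -0.    0.11] shift cm [ 1.1  17.6   0.15]
```

```bash
python3 -m crank '{"deltas":[[0,0,0,0,1,0,0.5],[0,0,0,0.2,3,0,0.5],[0,0,0,0.4,6,0,0.5],[0,0,0,0.6,9,0,0.5],[0,0,0,0.8,12,0,0.5],[0,0,0,1,15,0,0.5],[0,0,0,1.1,17,0,0.5],[0,0,0,1.1,17.6,0,0.5],[0,0,0,1.1,17.6,0,0.5],[0,0,0,1.1,17.6,0,0.5]]}'; python3 go.py .607 .0525 .1206 2.6
python3 - <<'E'
from m import *
im,d,w=cloud('scene'); v=cv2.cvtColor(im,cv2.COLOR_RGB2GRAY)
p=w[region(w,im,.155,.185,.5,.7,-.2,.3)&(v>100)]; print('strip',len(p),rect(p),np.median(p[:,2]))
for y in(-.11,-.08,.0,.1,.15,.2):
    q=p[abs(p[:,1]-y)<.008]; print(y,len(q),*( (q[:,0].min().round(4),q[:,0].max().round(4),np.percentile(q[:,2],80).round(4)) if len(q) else ()))
save(cv2.resize(im[110:310,190:410],(660,600)),'c8.png')
E
```

```text
time_s: 32.7
tool_pos: [0.6047, 0.0523, 0.1785]
orientation: [-2.167, -2.272, 0.003]
ft_force: [0.7, -0.6, -1.9]
opening: 0.0111
grasp_force: 49.1
turn [-0.16  0.01  0.11] shift cm [0.01 0.25 5.79]
strip 1117 [605.3  52.3 375.6  18.9  92.8] 0.1675794696902979
-0.11 72 0.6054 0.623 0.1684
-0.08 62 0.6029 0.6201 0.1683
0.0 56 0.599 0.6167 0.168
0.1 45 0.5942 0.6122 0.168
0.15 46 0.5937 0.6091 0.1679
0.2 34 0.5907 0.6061 0.168
```

View pics/c8.png

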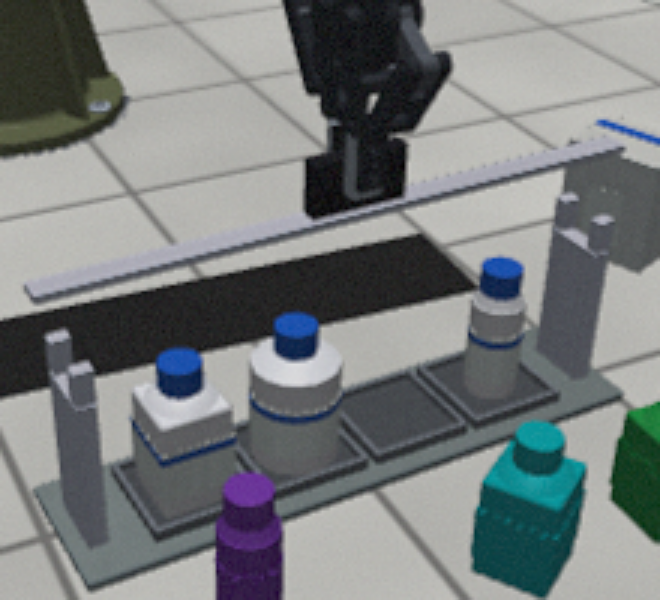

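The bar hangs level at (345,215) over both brackets (at (75,380) and (580,230)), with its tab up and both bottles in their new trays. In this view it is 1.7 mm short of the rack's x, so I'll add 2 mm and lower.

```bash
python3 -m crank '{"deltas":[[0,0,0,0,0.2,0,0.5],[0,0,0,0,0.2,1,0.5],[0,0,0,0,0.2,2,0.5],[0,0,0,0,0.2,3,0.5],[0,0,0,0,0.2,4,0.5],[0,0,0,0,0.2,4.7,0.5],[0,0,0,0,0.2,5.2,0.5],[0,0,0,0,0.2,5.5,0.5],[0,0,0,0,0.2,5.5,0.5],[0,0,0,0,0.2,5.5,0.5]]}'
```

```text
time_s: 33.75
tool_pos: [0.6084, 0.0525, 0.1252]
orientation: [2.168, 2.273, 0.001]
ft_force: [-0.6, 0.3, -1.2]
opening: 0.011
grasp_force: 49.2
```

```bash
python3 -m crank '{"deltas":[[0,0,0,0,0,0.2,0.5],[0,0,0,0,0,0.35,0.5],[0,0,0,0,0,0.45,0.5],[0,0,0,0,0,0.5,0.5],[0,0,0,0,0,0.5,0.5]]}'; python3 - <<'E'
from m import *
im,d,w=cloud('scene'); v=cv2.cvtColor(im,cv2.COLOR_RGB2GRAY)
p=w[region(w,im,.1,.118,.5,.7,-.14,.25)&(v>100)]; print('strip z',np.median(p[:,2]),rect(p))
save(cv2.resize(im[150:310,200:410],(788,600)),'c9.png')
E
```

```text
time_s: 34.25
tool_pos: [0.6082, 0.0525, 0.1206]
orientation: [2.168, 2.273, 0.001]
ft_force: [-3.2, -0.1, 5.1]
opening: 0.0108
grasp_force: 50.0
strip z 0.10969568095401581 [608.1  46.7 364.4  41.3  92.9]
```

View pics/c9.png

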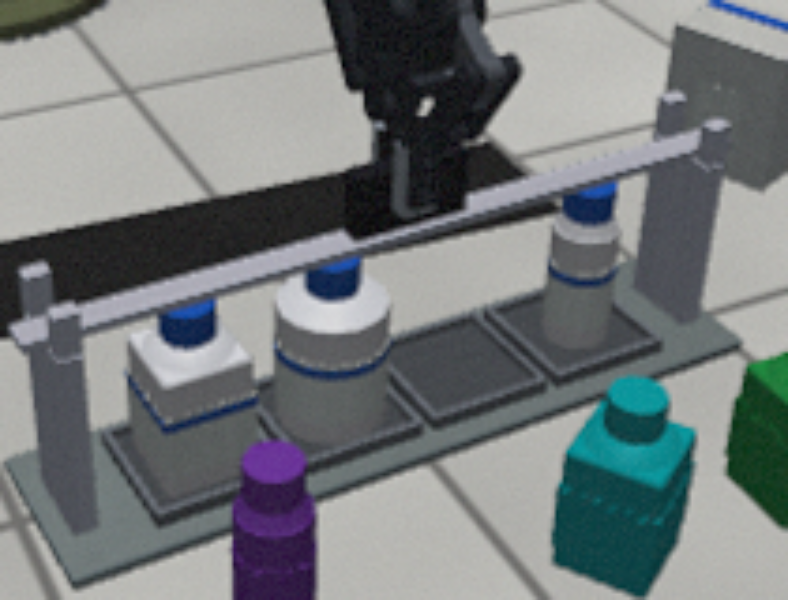

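The bar sits down in both brackets, at (45,320) and (690,145), and the strip top is back at 0.1097 m. The contact force shows it resting on the floor of the slots. Release and retreat.

```bash
python3 -m crank '{"deltas":[[0,0,0,0,0,0,1.5],[0,0,0,0,0,0,3],[0,0,0,0,0,0,5],[0,0,0,0,0,0,5],[0,0,0,0,0,-0.5,5],[0,0,0,0,0,-2,5],[0,0,0,0,0,-5,5],[0,0,0,0,0,-8,5],[0,0,0,0,0,-11,5],[0,0,0,0,0,-14,5]]}'; python3 -m crank '{"deltas":[[0,0,0,-2,-3,0,5],[0,0,0,-6,-6,0,5],[0,0,0,-10,-9,0,5],[0,0,0,-14,-12,0,5],[0,0,0,-18,-15,0,5],[0,0,0,-22,-18,0,5],[0,0,0,-22,-18,0,5],[0,0,0,-22,-18,0,5]]}'; python3 - <<'E'
from m import *
for n in('scene','top'):
    im,d,w=cloud(n)
    m=region(w,im,.13,.16,.5,.7,-.1,.2); print(n,'tab',rect(w[m]),np.percentile(w[m][:,2],90),m.sum())
    if n=='scene': a=im[150:320,190:420]
    else: b=im[150:260,150:390]
save(np.hstack([cv2.resize(a,(400,296)),cv2.resize(b,(400,296))]),'c10.png')
E
python3 meas.py
```

```text
time_s: 35.3
tool_pos: [0.608, 0.0525, 0.2615]
orientation: [2.168, 2.273, 0.0]
ft_force: [-0.1, -0.0, 0.2]
opening: 0.0499
grasp_force: 0.0
time_s: 36.1
tool_pos: [0.4383, -0.1767, 0.2605]
orientation: [2.171, 2.27, 0.001]
ft_force: [0.2, -0.4, 0.7]
opening: 0.0497
grasp_force: 0.0
scene tab [609.8  52.2  61.   14.5  93. ] 0.14398417306017328 342
top tab [607.6  54.5  59.8  12.7  93. ] 0.14442073555657634 264
scene cap [359. 202.] centre [0.6097 0.1575] rack [  7.  102.3] z 0.0996 [0.01  0.024]
scene cap [290. 222.] centre [0.6168 0.0118] rack [  7.6 -43.6] z 0.1002 [0.01  0.027]
scene cap [250. 234.] centre [ 0.6184 -0.0588] rack [   5.9 -114.2] z 0.1 [0.013 0.022]
scene posts [0.5997 0.2209 0.1235] [ 0.6154 -0.1182  0.1239] mid [0.6076 0.0513 0.1237] yaw 2.64
top cap [288. 208.] centre [0.6001 0.0187] rack [ -8.9 -36. ] z 0.0998 [0.008 0.021]
top posts [0.5976 0.2232 0.124 ] [ 0.6137 -0.1161  0.124 ] mid [0.6057 0.0536 0.124 ] yaw 2.72
```

View pics/c10.png

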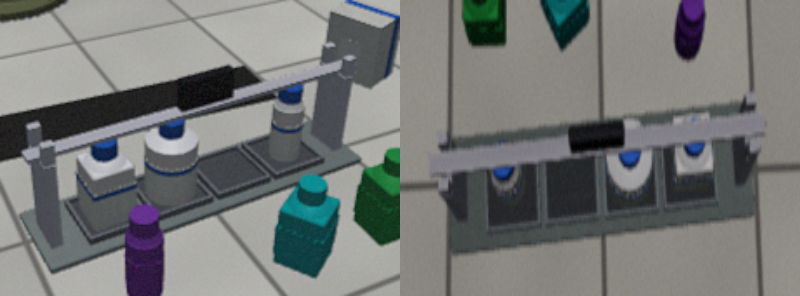

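Both views show the bar seated in its brackets with the tab up, about 2 mm across and 1 mm along from centred. The square (105,190 left half) and slim (290,135) bottles have swapped places, the wide one is unmoved, and the arm is clear. Handing in.

```bash
python3 -c "from station import manip; print(manip.job_done())"
```

```text
the job is handed in; nothing more can be done
None
```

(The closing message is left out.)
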